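# Reset the lathe interlock with the twin buttons

### The job

On the lathe's control box, push the metal shutter fully back to bare the twin reset buttons, then press both buttons fully down together, one fingertip on each, hold them down for three seconds, and let both come up again, leaving the shutter back. Do not press the mushroom stop button or one reset button alone; do not lift, tip or shove the box, and leave the things around it where they are.

Things in the scene. Friction and masses are not known exactly. Their poses are not given: they have to be found in the camera images.
- control_box: loose grey box on rubber feet, about 3 kg, 190 (x) x 132 (y) x 45 high to its deck. Origin: centre of underside. x: from the mushroom stop end to the end the shutter slides to, roughly away from the robot (turned up to 0.45 rad); y to its left; z up. On the deck: stop button at x -70, y 0; reset buttons at x -5, y +30 and -30; two rails along x, -33 to +85, inner faces at y +58 and -58, 20 high
- shutter (a joint): slide of the metal shutter along the box's +x, in m: 0 = shut over the two reset buttons, 0.060 = fully back at its end stop, buttons bare. Starts 0 to 0.008. About 1.2 N of friction holds it where it is left
- shutter_lip (a point): middle of the top edge of the shutter's upright lip; moves with it. Lip: 64 along y, 4 thick (6 at its beaded top), rises 25 above the plate; push its near (-x) face towards +x. Plate: 50 along x, 115 along y, its top 62 above the worktop, reaching 32 to the -x side and 18 to the +x side of the lip. Shutter at 0: lip at box x +2, top 84 to 87 above the worktop
- reset_left (a joint): travel of the left reset button in m: 0 = up, 0.007 = fully down. Spring return: about 0.8 N to start moving, 3 N at the bottom
- reset_right (a joint): travel of the right reset button in m, same as the left one
- reset_left_top (a point): centre of the top face of the left (box +y) reset button: flat black round cap, 28 diameter, its top 10 above the deck when up and 3 when fully down; moves with the cap. z axis up
- reset_right_top (a point): centre of the top face of the right (box -y) reset button, same cap, 60 from the other
- reset_left_cap: the cap of the left reset button, origin on its axis 10 below its top face
- reset_right_cap: the cap of the right reset button, origin on its axis 10 below its top face
- stop (a joint): travel of the mushroom stop button in m: 0 = up, 0.005 = fully down (6 N). Must stay up
- stop_top (a point): centre of the top of the mushroom stop button: black mushroom head, 32 diameter, top 23 above the deck, 65 from the line of the reset buttons towards the box's -x
- pen_blank: square wooden turning blank, 22 x 150 x 22, lying alongside the control box on its left, a bystander. Origin: centre of underside, z up
- sanding_block: dark rubber sanding block, 52 x 68 x 24, lying to the right of the control box; a bystander. Origin: centre of underside, z up
- turned_top: small turned pale wooden part, 36 diameter, 52 tall, standing to the right of the control box; a bystander. Origin: centre of underside, z up
- faceplate: brown-black lathe faceplate, disc 80 diameter, 20 high, a bystander on the right. Origin: centre of underside
- mallet: beech mallet lying, 231 x 100 x 60, a bystander on the left. Origin: centre of underside
- gouge: turning gouge with long wooden handle, 29 x 335 x 29, lying behind the control box, a bystander. Origin: centre of underside
- blank_round: half-turned round wood blank with bark, 121 diameter, 86 high, a bystander at the front left. Origin: centre of underside

How it is judged:
On the way, in this order (a step that is already met when the one before it is completed fails the run):
1. the shutter is pushed fully back (within 6 mm of its end stop) while both reset buttons are up (value of joint shutter above 0.054 m and value of joint each of reset_left, reset_right below 0.0015 m), for 0.1 s.
2. both reset buttons are held down together by the fingers (each at least 5.2 of 7 mm) for 2.7 s without a break (value of joint each of reset_left, reset_right above 0.0052 m and contact force between each of reset_left_cap, reset_right_cap and the fingers above 0.5 N), for 2.7 s.
At the end, for the whole second after the job is handed in: Shutter back (within 10 mm of its end stop), both reset buttons and the stop button up again (within 1.5 mm), control box standing flat on the worktop at rest (value of joint shutter above 0.05 m and value of joint each of reset_left, reset_right, stop below 0.0015 m and angle between control_box's own z axis and vertical below 0.05 rad and height (world z) of control_box below 0.006 m and linear speed of control_box below 0.01 m/s); the robot touches nothing.
It fails at once if one reset button goes down (5.2 mm) while the other is still nearly up (under 1.5 mm) ((value of joint reset_left above 0.0052 m and value of joint reset_right below 0.0015 m) or (value of joint reset_right above 0.0052 m and value of joint reset_left below 0.0015 m)).
It fails at once if the mushroom stop button is pressed (more than 2 mm) (value of joint stop above 0.002 m).
It fails at once if the control box is lifted, tipped or shoved more than 40 mm (distance of control_box from where it was at the start of the episode above 0.04 m or height (world z) of control_box above 0.012 m or angle between control_box's own z axis and vertical above 0.12 rad).
It fails at once if something standing around is moved more than 30 mm or lifted (distance of any of pen_blank, sanding_block, turned_top, faceplate, mallet, gouge, blank_round from where it was at the start of the episode above 0.03 m or height (world z) of any of pen_blank, sanding_block, turned_top, faceplate, mallet, gouge, blank_round above 0.02 m).
It also fails if it takes over 50 s, if anything falls off the work surface, if the arm or the gripper's body presses on something with over 40 N, if the wrist force passes 120 N, or if a joint passes its speed limit or range.

### The arm

A 6-joint arm with a two-finger parallel gripper is mounted at the origin on a cart in front of the work surface, level with it; the furniture and walls round the work are solid. World frame = base frame: x ahead of the robot, y to its left, z up, the work surface at z = 0. Lengths are in m, angles in rad, forces in N, time in s.
With the tool pointing down it reaches from about 0.275 to 0.825 m from the base axis. Payload 4.9 kg.
Tool frame: the origin (TCP) lies midway between the tips of the shut fingers; the grasp point (between the pads) lies 19 mm behind it (grip_point_offset is the distance from the TCP to the grasp point, in m); z points along the fingers, x is the direction in which the jaws open and shut, and the axes are right-handed (so a half turn about z gives the same grasp; the last joint's range is limited). The gripper opens to 85 mm and grips with 20 to 120 N. Pads are 22 mm wide; open, the fingers measure 114 mm over their backs; the gripper's body (76 mm by 85 mm) begins 54 mm behind the grasp point. The pads swing forward as they close: fully open they stand 13 mm farther back than shut.
Start: joints at [1.192, 0.326, -0.193, 1.052, 0, 1.437], TCP at [0.133, 0.534, 0.209] pointing down, gripper open.
Joint ranges: [-2.65, 2.65], [-0.97, 1.79], [-1.3, 1.35], [-1.93, 2.1], [-1.47, 1.37], [-3.14, 3.14]. Speed limits (rad/s): [2.57, 2.57, 3.14, 3.14, 3.14, 3.14].

### API

Orientations are given as a rotation vector (axis times angle).
In Python, from cell import * gives the robot as it stands. Calls block until the motion is done:
- movep(position, orientation): joint-space move of the TCP to a pose.
- move_l(position, velocity=0.15, rot=None, until_force=None): straight line of the TCP; rot=None keeps the orientation; velocity is the mean speed in m/s. With until_force (N) it stops when the force on the tool has changed by that much, and returns True; else False.
- set_joints(angles): joint-space move.
- let_go() and grab(newtons=None): open the fingers fully, or close them until they stop; newtons is the grip in N (None keeps the last).
- sleep(seconds).
- ik(position, orientation): joint angles nearest the present ones, or None.
- get_state(): the state.
- grab_frame(name): name is "scene" or "top"; returns a dict with "img" (400x640x3 uint8, red, green, blue), "fx", "fy", "cx", "cy" (pixels), "cam_to_world" (4x4, takes a point from camera to world coordinates). Camera axes: x right, y down, z forward; pixel columns grow to the right and rows downward; lengths in m; the calibration is good to about 2 mm. A picture is of the moment at which its call begins. There is no depth.
A pose or a line that the arm cannot do raises MotionError and nothing moves.
- sign_off(): hands the job in, once; it reports no verdict.
Trained networks look in the newest picture that a camera, given by its name, has taken for a name from the list of things; names that differ only in an ending like _2 or _b are one class to them, and where a whole thing is asked for, a point or a joint stands for the part that bears it (a point fixed in the world has none). Each returns a list of dicts, best first, with "score" (0 to 1); they miss things now and then, are a little off and sometimes report something else, mostly with a low value. They report only what shows in the picture. A call takes as long as a camera call.
- spot_in(camera, name): "centre" ([column, row] in pixels, amid what is visible of it).
- silhouettes(camera, name): "mask" (400x640 bool, what is visible of it) and "centre" ([column, row] in pixels, amid what is visible of it).
- tip_of(camera, name): "centre" ([column, row] in pixels: a listed point, or the origin of a listed thing).
The state is a dict: "clock": time; "q": joint angles; "joint_velocities": joint speeds; "tau": joint torques, N m; "position": TCP position; "eef_rot": TCP orientation; "contact_force": force on the tool from outside, world axes, zero at the start; "wrist_torque": the same for the moment, N m; "finger_gap": opening from 0.0 (shut) to 1.0 (fully open).
Only numpy, scipy, OpenCV 4.12 (cv2) and the standard library are available. Lean on these libraries where they do the work, as an engineer would, in place of code of your own. Each camera call takes 0.05 s, during which the arm holds its last target.

## Working session

There is one attempt and no reset: what is moved stays moved. The work goes in short steps, each a Python script; the robot and the scene stay as the last script left them, time stands still between calls to the robot, and variables do not carry over. Pictures are saved under pics/ and viewed, and the job is handed in when it is done.

```bash
ls; mkdir -p pics
python3 - <<'E'
from cell import *
import cv2
for n in ["scene","top"]:
    f=grab_frame(n); cv2.imwrite(f"pics/{n}0.png",f["img"][:,:,::-1]); print(n,f["fx"],f["fy"],f["cx"],f["cy"],f["cam_to_world"])
    for k in ["control_box","shutter_lip","stop_top","reset_left_top","reset_right_top"]:
        print(k,[(d["score"],d["centre"]) for d in tip_of(n,k)][:3])
s=get_state();print(s)
E
```

```text
pics
scene 381.5279398223865 381.5279398223865 320.44781652632776 199.45024148132697 [[ 0.70153911 -0.48437066  0.52271209  0.02072954]
 [-0.71245287 -0.46031566  0.52964177 -0.52653041]
 [-0.01593037 -0.74397215 -0.66802071  0.76575184]
 [ 0.          0.          0.          1.        ]]
control_box [(0.92, [312.9, 214.0])]
shutter_lip [(0.84, [315.6, 187.9]), (0.28, [205.9, 207.0])]
stop_top [(0.63, [300.6, 208.5])]
reset_left_top []
reset_right_top []
top 371.2541256032647 371.2541256032647 322.53744109575354 199.71089545787822 [[-0.01855153 -0.99940769  0.02898451  0.50470163]
 [-0.9997777   0.0188333   0.00947889  0.00455233]
 [-0.01001915 -0.02880222 -0.99953492  1.25280537]
 [ 0.          0.          0.          1.        ]]
control_box [(0.89, [312.5, 188.9])]
shutter_lip [(0.6, [311.3, 188.7])]
stop_top [(0.62, [316.0, 209.0]), (0.24, [355.3, 194.9])]
reset_left_top []
reset_right_top []
{'clock': 0.6, 'q': array([ 1.19178511e+00,  3.26178568e-01, -1.92618892e-01,  1.05201258e+00,
        3.38363811e-05,  1.43660940e+00]), 'joint_velocities': array([ 0.00054833,  0.00090409,  0.00094701, -0.00147225, -0.00013527,
        0.00120896]), 'tau': array([-8.76775448e-05, -4.43094170e+01,  2.62644124e+01,  1.52636509e-03,
       -1.61454377e-04, -1.30432558e-07]), 'position': array([0.13328478, 0.53360979, 0.20908533]), 'eef_rot': array([-2.47605360e+00, -1.93355188e+00,  4.54143182e-05]), 'contact_force': array([ 0.17942288, -1.03671573, -0.12001133]), 'wrist_torque': array([ 0.00547513, -0.04531422, -0.00512796]), 'finger_gap': 1.002411223084203}
```

View pics/scene0.png

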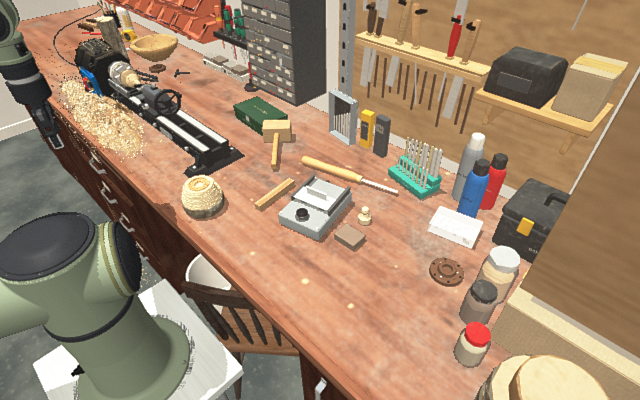

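View pics/top0.png

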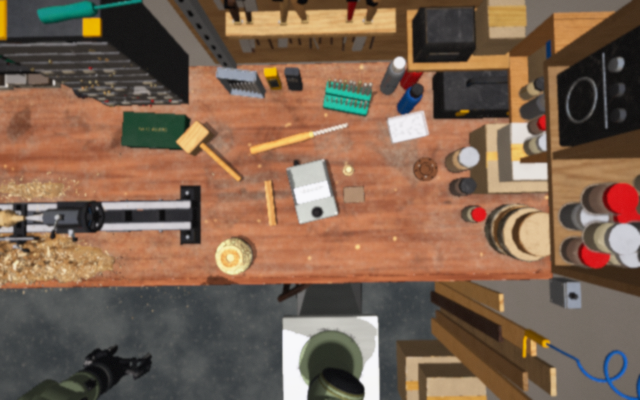

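```bash
cat > h.py <<'E'
from cell import *
import cv2, numpy as np
from scipy.optimize import least_squares
def proj(f,P):
    P=np.atleast_2d(P);T=np.linalg.inv(f["cam_to_world"]);c=P@T[:3,:3].T+T[:3,3]
    return np.c_[f["fx"]*c[:,0]/c[:,2]+f["cx"],f["fy"]*c[:,1]/c[:,2]+f["cy"]]
def b2w(p,pts):
    pts=np.atleast_2d(pts).astype(float);c,s=np.cos(p[2]),np.sin(p[2])
    return np.c_[p[0]+c*pts[:,0]-s*pts[:,1],p[1]+s*pts[:,0]+c*pts[:,1],pts[:,2]]
def zoom(f,c,w,h,k,name,lines=()):
    x0,y0=int(c[0]-w/2),int(c[1]-h/2)
    im=cv2.resize(f["img"][y0:y0+h,x0:x0+w,::-1],None,fx=k,fy=k,interpolation=cv2.INTER_CUBIC)
    for L in lines:
        q=(proj(f,L)-[x0,y0]+.5)*k
        cv2.polylines(im,[np.int32(np.round(q))],False,(0,255,0),1)
    cv2.imwrite(name,im)
def boxlines(p,s=0):
    r=lambda x0,x1,y0,y1,z:b2w(p,[[x0,y0,z],[x1,y0,z],[x1,y1,z],[x0,y1,z],[x0,y0,z]])
    L=[r(-.095,.095,-.066,.066,z) for z in (.006,.045)]
    L.append(b2w(p,[[.002+s,-.032,.0855],[.002+s,.032,.0855]]))
    L.append(r(-.030+s,.020+s,-.0575,.0575,.062))
    a=np.linspace(0,6.3,24)
    L.append(b2w(p,np.c_[-.07+.016*np.cos(a),.016*np.sin(a),0*a+.068]))
    return L
E
python3 - <<'E'
from h import *
O={}
F={n:grab_frame(n) for n in("scene","top")}
for n in F:
    for k in ["control_box","stop_top","shutter_lip"]:
        O[n,k]=tip_of(n,k)
    O[n,"m"]=silhouettes(n,"control_box")
    m=O[n,"m"][0]; print(n,m["score"],m["centre"],m["mask"].sum(),np.argwhere(m["mask"]).min(0),np.argwhere(m["mask"]).max(0))
def res(v):
    p=v[:3];r=[]
    for n in F:
        for k,P,w in[("control_box",[0,0,0],1),("stop_top",[-.07,0,.068],1),("shutter_lip",[.002+v[3],0,.0855],1)]:
            d=[x for x in O[n,k] if x["score"]>.4]
            if d: r+=list((proj(F[n],b2w(p,[P]))[0]-d[0]["centre"])*w)
        # silhouette hull
        g=np.array([[x,y,z] for x in(-.095,.095) for y in(-.066,.066) for z in(.004,.045)]+[[x,y,.065] for x in(-.033,.085) for y in(-.061,.061)])
        hull=cv2.convexHull(proj(F[n],b2w(p,g)).astype(np.float32)); M=cv2.moments(hull)
        m=max(O[n,"m"],key=lambda x:x["score"])["mask"].astype(np.uint8)
        c=max(cv2.findContours(m,0,2)[0],key=len); N=cv2.moments(m,True)
        r+=[M["m10"]/M["m00"]-N["m10"]/N["m00"],M["m01"]/M["m00"]-N["m01"]/N["m00"]]
        pts=c[:,0].astype(float)
        r+=[0.3*cv2.pointPolygonTest(hull,tuple(map(float,q)),True) for q in pts[::3]]
    return np.array(r+[(v[3]-.004)*200])
s=least_squares(lambda v:res(v),[.53,.03,.17,.004],loss="soft_l1",x_scale=[.01,.01,.1,.003],diff_step=1e-4)
print(s.x,np.round(s.fun,1))
np.save("p.npy",s.x)
zoom(F["scene"],(315,208),100,75,8,"pics/s1.png",boxlines(s.x,s.x[3]))
zoom(F["top"],(313,190),80,75,8,"pics/t1.png",boxlines(s.x,s.x[3]))
zoom(F["scene"],(315,208),100,75,8,"pics/s1r.png")
zoom(F["top"],(313,190),80,75,8,"pics/t1r.png")
E
```

```text
Traceback (most recent call last):
IndexError: list index out of range
```

```bash
cat > fit.py <<'E'
from h import *
def fit(tag,x0=(.53,.03,.17,.004),s0=.004,cam=("scene","top")):
    O={};F={}
    for n in cam:
        O[n,"m"]=[]
        for i in range(4):
            F[n]=grab_frame(n)
            O[n,"m"]=silhouettes(n,"control_box")
            if O[n,"m"] and O[n,"m"][0]["score"]>.5: break
        for k in ["control_box","stop_top","shutter_lip"]:
            O[n,k]=tip_of(n,k)
        print(n,[(k,[(d["score"],d["centre"]) for d in O[n,k]]) for k in ["control_box","stop_top","shutter_lip","m"]])
    def res(v):
        p=v[:3];r=[]
        for n in F:
            for k,P,w in[("control_box",[0,0,0],1),("stop_top",[-.07,0,.068],1),("shutter_lip",[.002+v[3],0,.0855],1)]:
                d=[x for x in O[n,k] if x["score"]>.4]
                if d: r+=list((proj(F[n],b2w(p,[P]))[0]-d[0]["centre"])*w)
            if not O[n,"m"]: continue
            g=np.array([[x,y,z] for x in(-.095,.095) for y in(-.066,.066) for z in(.004,.045)]+[[x,y,.065] for x in(-.033,.085) for y in(-.061,.061)])
            hull=cv2.convexHull(proj(F[n],b2w(p,g)).astype(np.float32))
            m=O[n,"m"][0]["mask"].astype(np.uint8)
            c=max(cv2.findContours(m,0,2)[0],key=len)
            r+=[0.3*(cv2.pointPolygonTest(hull,tuple(map(float,q)),True)-.5) for q in c[::3,0]]
        return np.array(r+[(v[3]-s0)*200])
    s=least_squares(res,list(x0[:3])+[s0],loss="soft_l1",x_scale=[.01,.01,.1,.003],diff_step=1e-4)
    print(s.x,s.cost,np.round(s.fun[:6],1))
    np.save("p.npy",s.x)
    if "scene" in F:
        zoom(F["scene"],(315,208),100,75,8,f"pics/s{tag}.png",boxlines(s.x,s.x[3])); zoom(F["scene"],(315,208),100,75,8,f"pics/s{tag}r.png")
    if "top" in F:
        zoom(F["top"],(313,190),80,75,8,f"pics/t{tag}.png",boxlines(s.x,s.x[3])); zoom(F["top"],(313,190),80,75,8,f"pics/t{tag}r.png")
    return s.x,F,O
E
python3 -c "
from fit import *
fit('1')"
```

```text
scene [('control_box', [(0.87, [315.1, 214.7])]), ('stop_top', [(0.65, [302.0, 212.1])]), ('shutter_lip', [(0.81, [314.2, 186.9]), (0.35, [361.4, 217.7])]), ('m', [(0.94, [313.2, 208.8]), (0.52, [445.1, 271.7])])]
top [('control_box', [(0.57, [311.3, 190.7])]), ('stop_top', [(0.64, [317.6, 213.8]), (0.58, [215.0, 157.9])]), ('shutter_lip', [(0.59, [311.3, 187.7])]), ('m', [(0.87, [311.5, 192.8])])]
[0.56842686 0.05035485 0.25351389 0.00586778] 14.329388034324396 [ 0.3 -1.8 -0.6 -1.7  1.9  1.9]
```

View pics/s1.png

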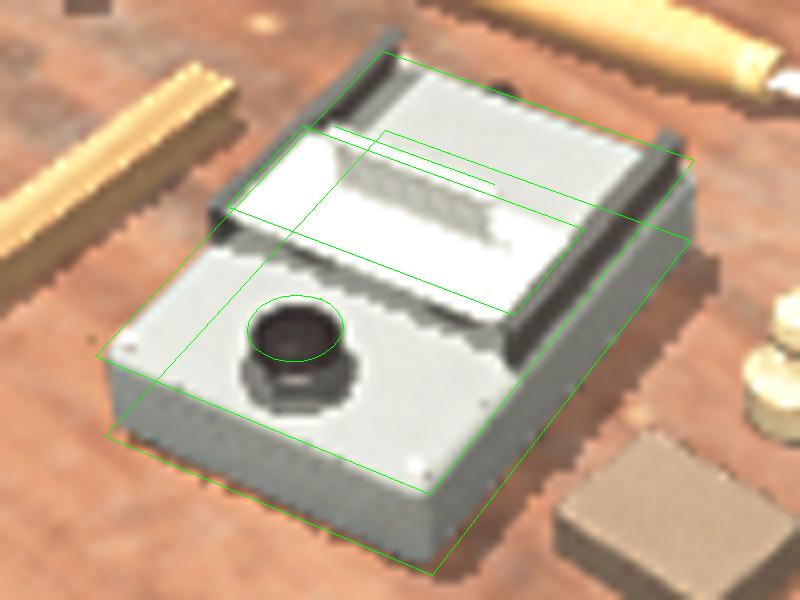

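View pics/t1.png

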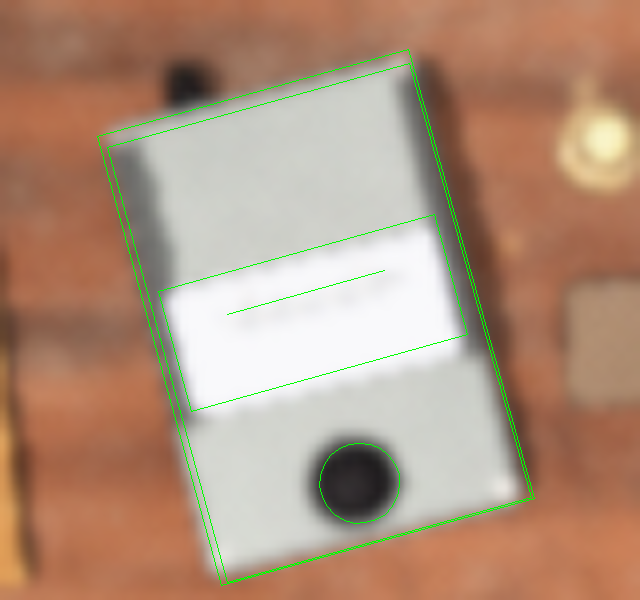

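View pics/s1r.png

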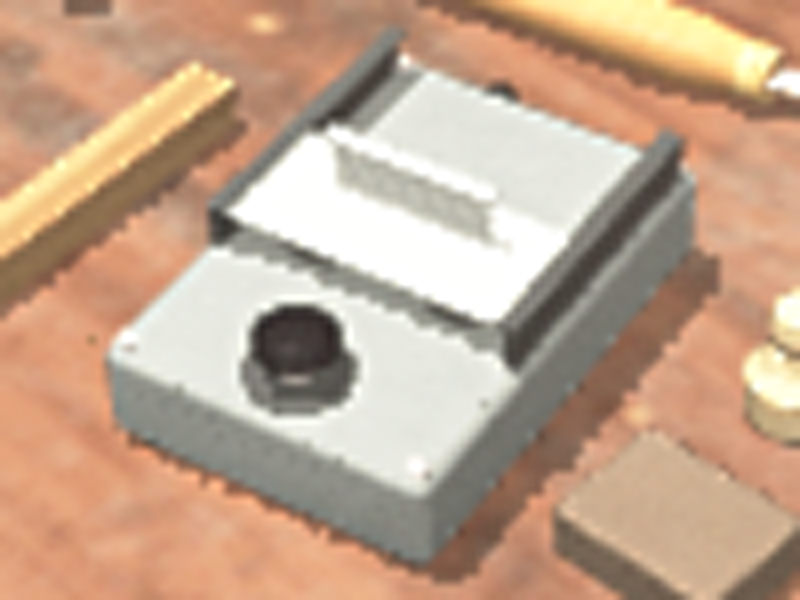

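```bash
cat > man.py <<'E'
from h import *
F={n:grab_frame(n) for n in("scene","top")}
S={(107,357):(-.095,.066,.045),(432,493):(-.095,-.066,.045),(692,178):(.095,-.066,.045),(297,330):(-.07,0,.066)}
SS={(332,130):(.002,.032,.0855),(497,193):(.002,-.032,.0855),(228,210):(-.030,.0575,.062),(502,322):(-.030,-.0575,.062)}
T={(212,574):(-.095,.066,.045),(531,496):(-.095,-.066,.045),(356,480):(-.07,0,.068),(410,53):(.095,-.066,.05),(100,138):(.095,.066,.05)}
TT={(163,292):(.02,.0575,.062),(192,412):(-.03,.0575,.062),(435,225):(.02,-.0575,.062),(468,343):(-.03,-.0575,.062)}
off={"scene":(265,170),"top":(273,152)}
def res(v,full=False):
    r=[]
    for n,A,B in(("scene",S,SS),("top",T,TT)):
        o=v[4:6] if n=="scene" else v[6:8]
        for D,s in((A,0),(B,v[3])):
            for q,P in D.items():
                u=np.array(q)/8-.5+off[n]
                P=np.array(P,float)+[s,0,0]
                r.append(proj(F[n],b2w(v,[P]))[0]+o-u)
    r=np.concatenate(r)
    return r if full else np.r_[r,v[4:]*1.5]
s=least_squares(res,list(np.load("p.npy")[:4])+[0]*4,loss="soft_l1",x_scale=[.01,.01,.1,.003,1,1,1,1],diff_step=1e-4)
print(np.round(s.x,4));print(np.round(res(s.x,True).reshape(-1,2),1).tolist())
np.save("p.npy",s.x[:4])
zoom(F["scene"],(315,208),100,75,8,"pics/s2.png",boxlines(s.x,s.x[3]))
zoom(F["top"],(313,190),80,75,8,"pics/t2.png",boxlines(s.x,s.x[3]))
E
python3 man.py
```

```text
[ 0.5695  0.0499  0.2381  0.0026  0.1115  0.2583 -0.1738  0.0546]
[[-1.2, -0.4], [-0.4, 0.3], [1.0, -1.7], [-0.0, 0.2], [0.2, 0.2], [-0.5, -0.2], [-0.3, 0.1], [1.1, 0.2], [0.6, 1.0], [-0.0, 0.4], [0.1, 0.1], [0.2, -0.8], [-0.3, -1.1], [-0.4, 0.3], [-0.1, 0.3], [0.2, -0.4], [0.1, -0.2]]
```

View pics/s2.png

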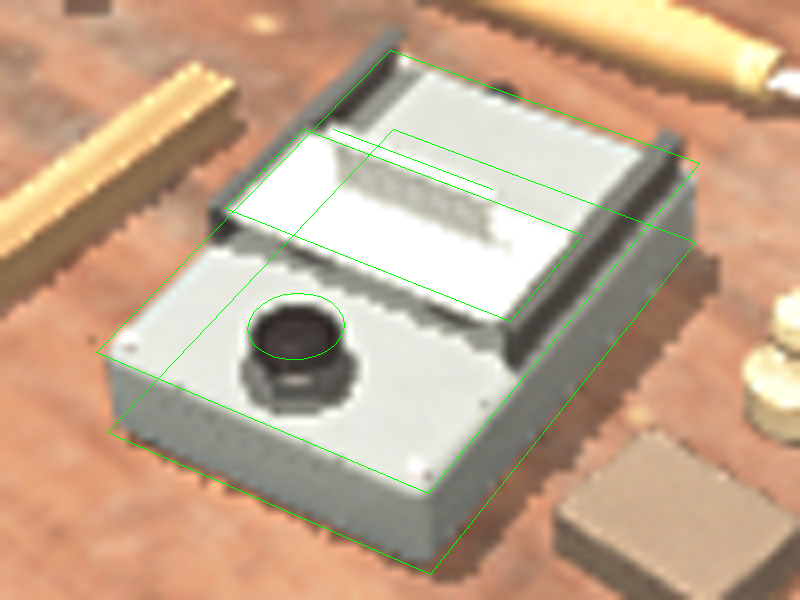

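View pics/t2.png

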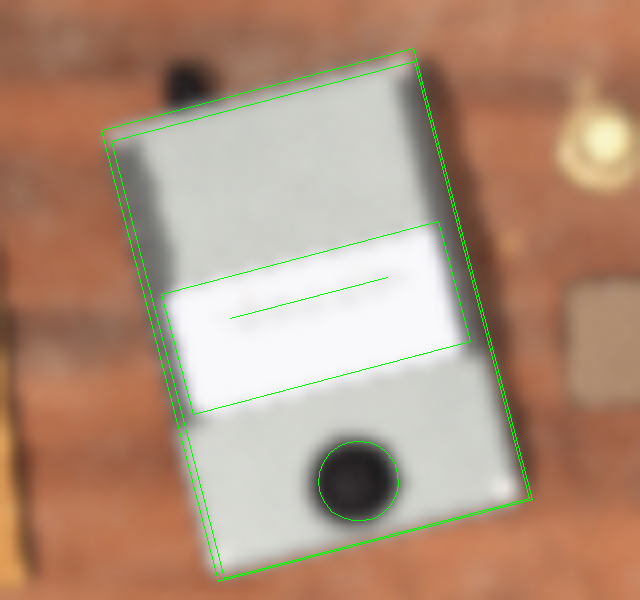

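```bash
cat >> h.py <<'E'
from scipy.spatial.transform import Rotation as Rn
def rot(yaw,flip=False):
    # jaw axis along box +y (or -y), tool z down, yaw = box yaw
    a=yaw+np.pi/2+(np.pi if flip else 0)
    x=np.array([np.cos(a),np.sin(a),0]);z=np.array([0,0,-1.]);y=np.cross(z,x)
    return Rn.from_matrix(np.c_[x,y,z]).as_rotvec()
E
python3 - <<'E'
from h import *
p=np.load("p.npy")
P=b2w(p,[-.032,0,.16])[0]
for f in(0,1): print(f,ik(P,rot(p[2],f)))
q=[(f,ik(P,rot(p[2],f))) for f in (0,1)]
q=[a for a in q if a[1] is not None]; f=min(q,key=lambda a:abs(a[1][5]))[0]
movep(P,rot(p[2],f)); print(f,get_state()["clock"],get_state()["position"]-P)
F=grab_frame("scene");c=proj(F,P)[0];print(c)
zoom(F,c,100,75,8,"pics/open.png")
t0=get_state()["clock"];grab(20);s=get_state();print(s["clock"]-t0,s["finger_gap"],s["position"]-P)
F=grab_frame("scene");zoom(F,c,100,75,8,"pics/shut.png")
E
```

```text
0 [-0.05823672  0.3461596  -0.29581837  0.92881835  0.         -0.29634803]
1 [-0.05823672  0.3461596  -0.29581837  0.92881835  0.          2.84524462]
0 3.775 [-6.84196516e-05  7.12471065e-04  9.58129734e-05]
[307.76921612 175.24607945]
0.7667000000000002 0.002255657863897606 [-9.07932168e-06 -1.81570461e-05 -8.85536284e-06]
```

View pics/open.png

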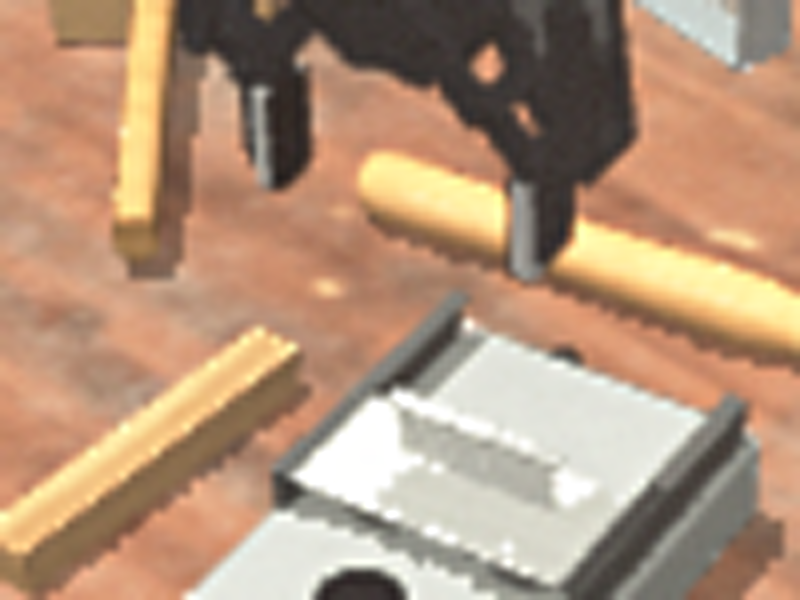

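View pics/shut.png

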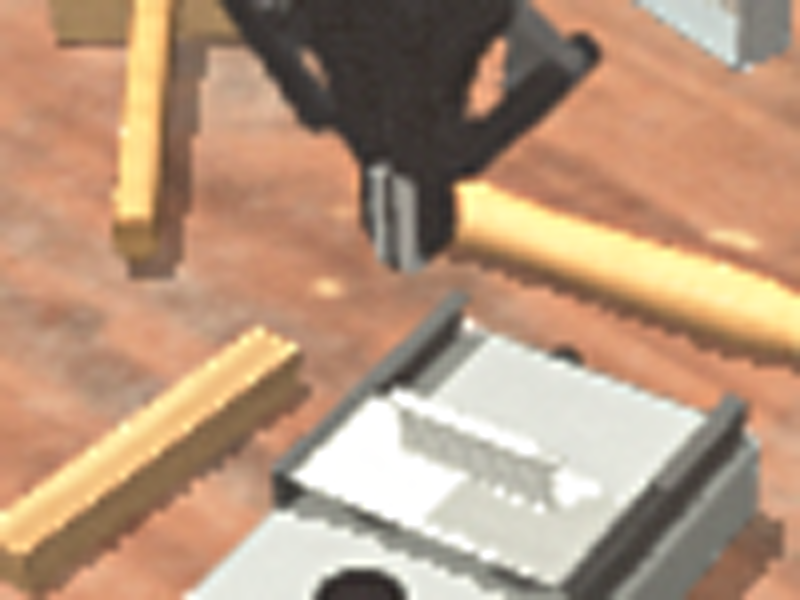

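```bash
cat > push.py <<'E'
from h import *
p=np.load("p.npy")
move_l(b2w(p,[-.032,0,.072])[0],.1)
f0=get_state()["contact_force"]
hit=move_l(b2w(p,[.058,0,.072])[0],.04,until_force=6)
s=get_state();c,sn=np.cos(p[2]),np.sin(p[2])
d=s["position"][:2]-p[:2]
print(hit,"boxx",c*d[0]+sn*d[1],-sn*d[0]+c*d[1],"dF",s["contact_force"]-f0,s["clock"])
F=grab_frame("scene");zoom(F,(315,200),100,75,8,"pics/push_s.png")
E
python3 push.py
```

```text
False boxx 0.0578909721954826 7.739878460383959e-07 dF [0.05005435 1.0839438  0.58361994] 8.075
```

View pics/push_s.png

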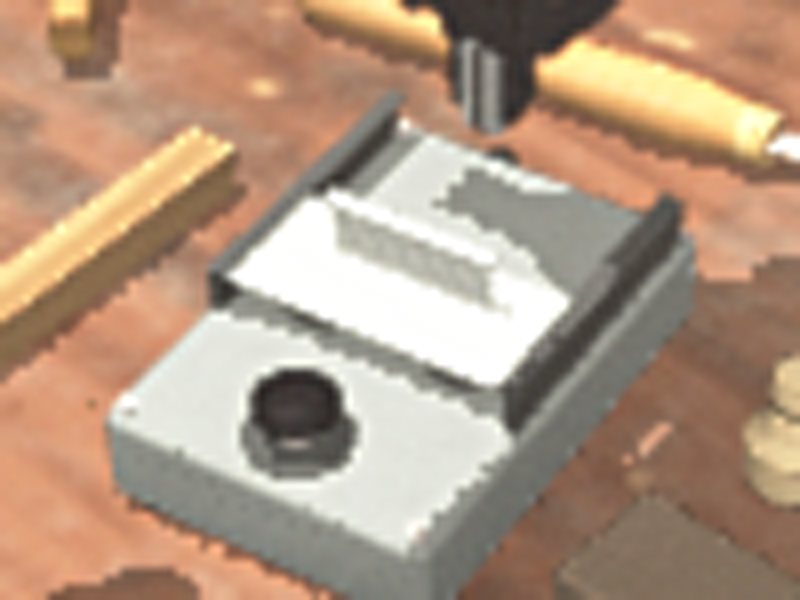

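Run:
```python
from h import *
s=get_state();print(s["position"],s["eef_rot"],s["contact_force"],s["clock"],s["finger_gap"])
F=grab_frame("scene");print(proj(F,s["position"]))
T=grab_frame("top");print(proj(T,s["position"]))
zoom(T,(313,180),80,75,8,"pics/push_t.png",[s["position"]+np.array([[-.01,0,0],[.01,0,0],[0,0,0],[0,.01,0],[0,-.01,0]])])
zoom(F,(320,190),100,75,8,"pics/push_s2.png",[s["position"]+np.array([[-.01,0,0],[.01,0,0],[0,0,0],[0,.01,0],[0,-.01,0]])])
```

```text
[0.62580107 0.06351991 0.07201269] [-1.94192940e+00 -2.46950671e+00  6.77895489e-05] [-0.15923632 -0.49946655 -0.02268602] 8.125 -0.0031495109196691172
[[325.73983725 182.48564413]]
[[307.06094642 172.7808491 ]]
```

View pics/push_t.png

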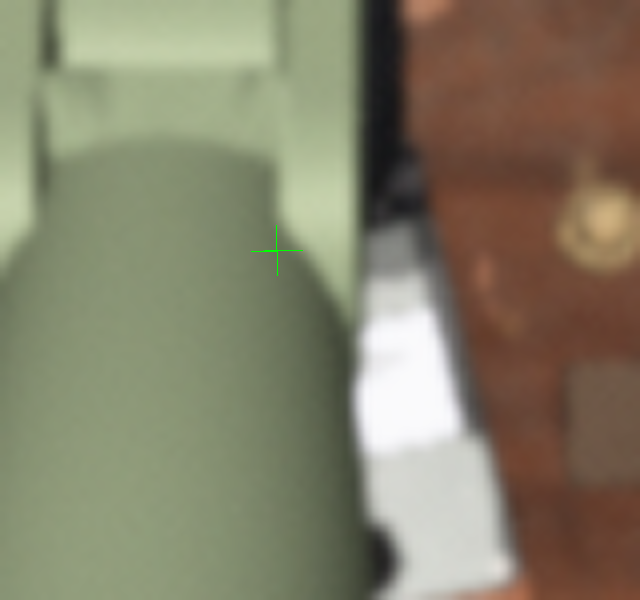

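View pics/push_s2.png

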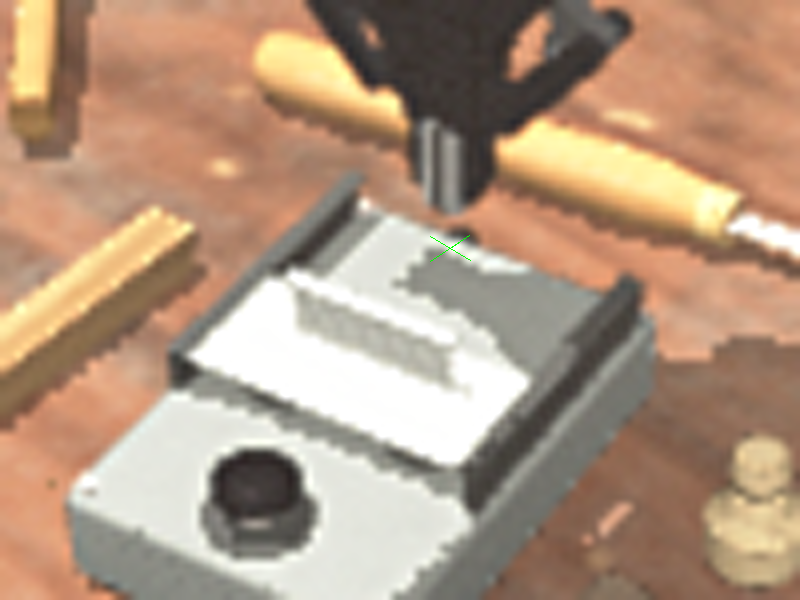

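Run:
```python
from h import *
s=get_state();P=s["position"].copy()
f0=s["contact_force"]
P[2]=.028
hit=move_l(P,.02,until_force=4);s=get_state();print(hit,s["position"],s["contact_force"]-f0,s["clock"])
F=grab_frame("scene")
zoom(F,(320,190),100,75,8,"pics/deck.png",[s["position"]+np.array([[-.01,0,0],[.01,0,0],[0,0,0],[0,.01,0],[0,-.01,0]])])
```

```text
False [0.62589133 0.0635329  0.02810245] [1.25635869 0.53332664 1.15969856] 10.575
```

View pics/deck.png

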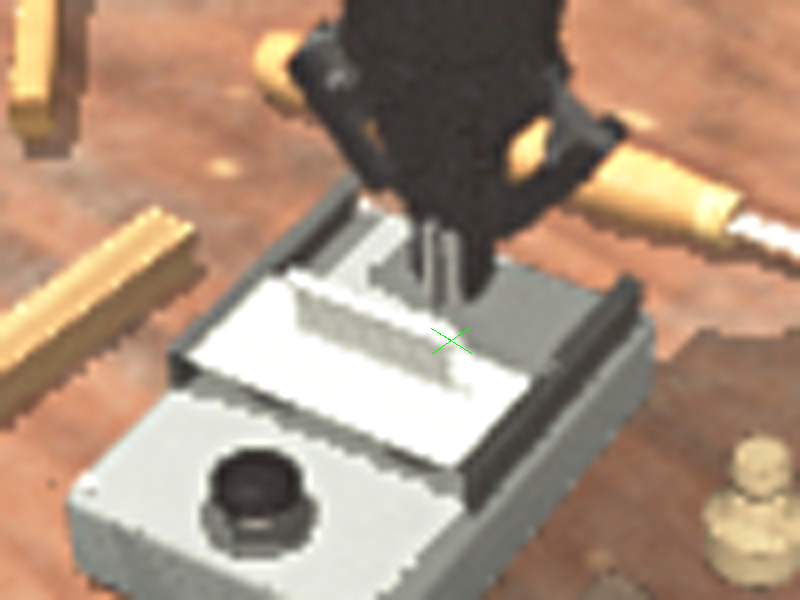

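Run:
```python
from h import *
s=get_state();P=s["position"].copy()
f0=s["contact_force"]
P[2]=.018
hit=move_l(P,.01,until_force=3);s=get_state();print(hit,s["position"],s["contact_force"]-f0,s["clock"])
F=grab_frame("scene")
zoom(F,(320,190),100,75,8,"pics/deck2.png",[s["position"]+np.array([[-.01,0,0],[.01,0,0],[0,0,0],[0,.01,0],[0,-.01,0]])])
```

```text
True [0.62582373 0.06352763 0.02285838] [-0.9969609   0.50885972  4.82284095] 11.2333
```

View pics/deck2.png

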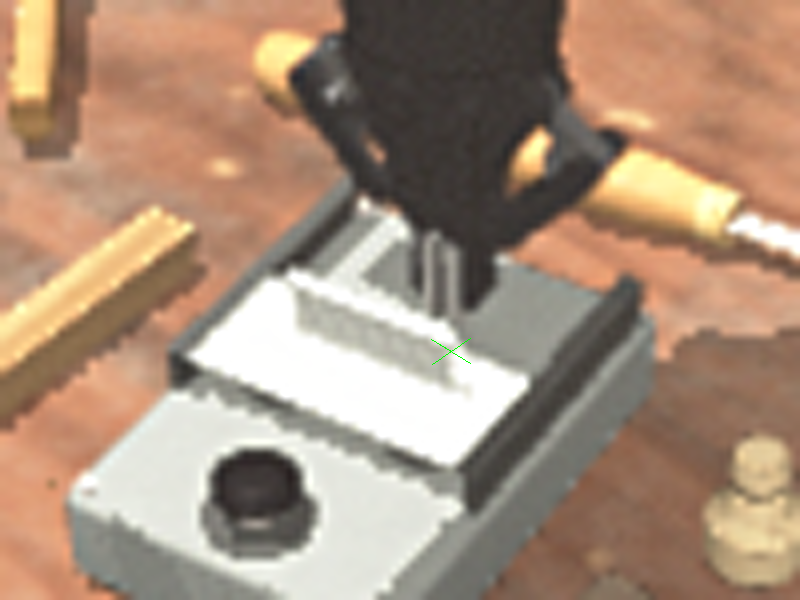

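```bash
cat > push.py <<'E'
from h import *
p=np.load("p.npy")
P=get_state()["position"].copy();P[2]=.09
move_l(P,.15)
move_l(b2w(p,[-.032,0,.09])[0],.15)
print(move_l(b2w(p,[-.032,0,.050])[0],.06,until_force=5),get_state()["position"])
f0=get_state()["contact_force"]
hit=move_l(b2w(p,[.056,0,.050])[0],.04,until_force=6)
s=get_state();c,sn=np.cos(p[2]),np.sin(p[2])
d=s["position"][:2]-p[:2]
print(hit,"boxx",c*d[0]+sn*d[1],-sn*d[0]+c*d[1],"dF",s["contact_force"]-f0,s["clock"])
F=grab_frame("scene");zoom(F,(315,200),100,75,8,"pics/push_s3.png")
E
python3 push.py
```

```text
False [0.53861533 0.0423218  0.0500964 ]
True boxx 0.048683952117444626 5.4681221681986136e-05 dF [ 0.1522821  -0.80070956  0.46194973] 15.2667
```

View pics/push_s3.png

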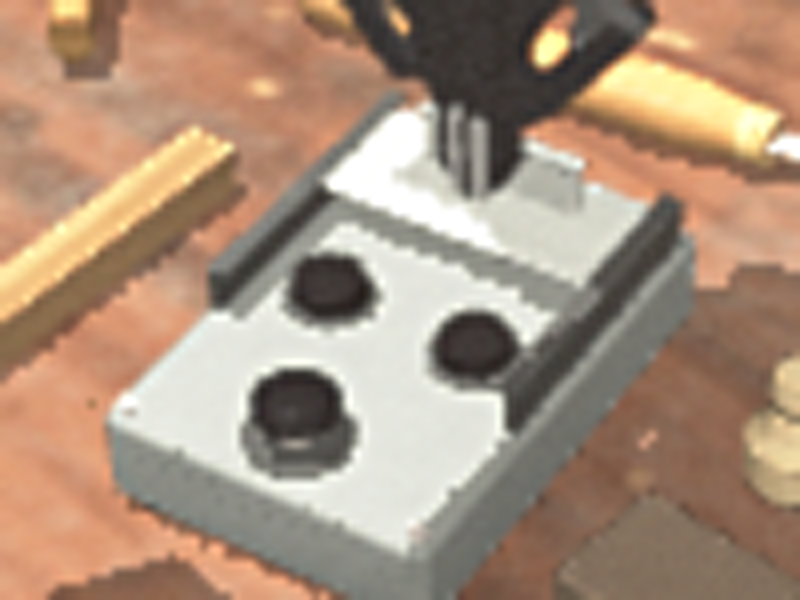

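```bash
cat > hover.py <<'E'
from h import *
p=np.load("p.npy")
c,sn=np.cos(p[2]),np.sin(p[2])
P=get_state()["position"].copy();P[2]=.09
Q=P.copy();Q[:2]-=np.array([c,sn])*.003;
move_l(Q,.1)
move_l(b2w(p,[-.005,0,.09])[0],.15)
let_go()
move_l(b2w(p,[-.005,0,.042])[0],.1,until_force=5)
s=get_state();print(s["position"],s["clock"],s["finger_gap"],s["contact_force"])
F=grab_frame("scene");zoom(F,(315,200),100,75,8,"pics/hov_s.png");np.save("sc.npy",F["img"])
for k in ["reset_left_top","reset_right_top","stop_top","shutter_lip"]: print(k,[(d["score"],d["centre"]) for d in tip_of("scene",k)][:2])
F=grab_frame("top");zoom(F,(313,190),80,75,8,"pics/hov_t.png")
E
python3 hover.py
```

```text
[0.56481481 0.04869387 0.04212571] 17.7833 0.9992433633923562 [-0.27170481 -0.57018638  0.00954702]
reset_left_top [(0.39, [303.5, 198.3]), (0.33, [348.5, 178.1])]
reset_right_top [(0.59, [305.8, 201.0]), (0.46, [322.5, 202.2])]
stop_top [(0.68, [274.1, 151.1]), (0.42, [301.2, 210.6])]
shutter_lip [(0.7, [324.5, 176.4])]
```

View pics/hov_s.png

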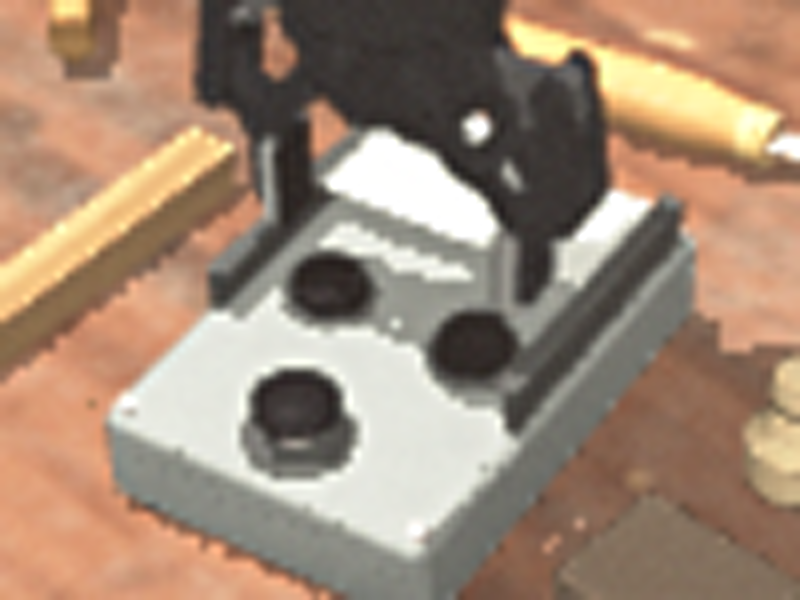

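View pics/hov_t.png

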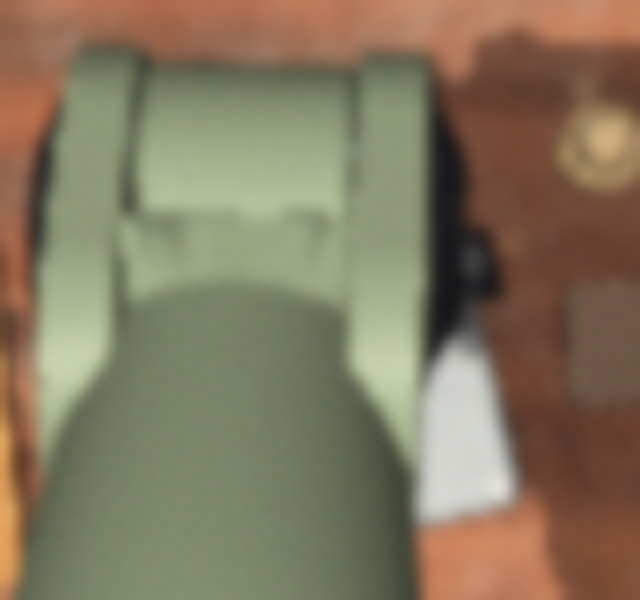

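```bash
cat > ov.py <<'E'
from h import *
import sys
def ov(img,f,p,P,tipz,name,c=(313,190),k=14,w=56,h=42):
    f=dict(f);f["img"]=img
    R=Rn.from_rotvec(get_state()["eef_rot"]).as_matrix()
    a=np.linspace(0,6.3,30);L=[]
    for y in(.03,-.03):
        for z in(.055,): L.append(b2w(p,np.c_[-.005+.014*np.cos(a),y+.014*np.sin(a),0*a+z]))
    for s in(1,-1):
        r=np.array([[.0425*s,-.011,0],[.0425*s,.011,0],[.0505*s,.011,0],[.0505*s,-.011,0],[.0425*s,-.011,0]])
        q=r@R.T+P; q[:,2]=tipz; L.append(q)
    zoom(f,c,w,h,k,name,L)
if __name__=="__main__":
    p=np.load("p.npy");P=get_state()["position"]
    F=grab_frame("scene");ov(F["img"],F,p,P,P[2]+.035,"pics/ov1.png")
    zoom(F,(313,190),56,42,14,"pics/ov1r.png")
    print(get_state()["clock"])
E
python3 ov.py
```

```text
18.1333
```

View pics/ov1.png

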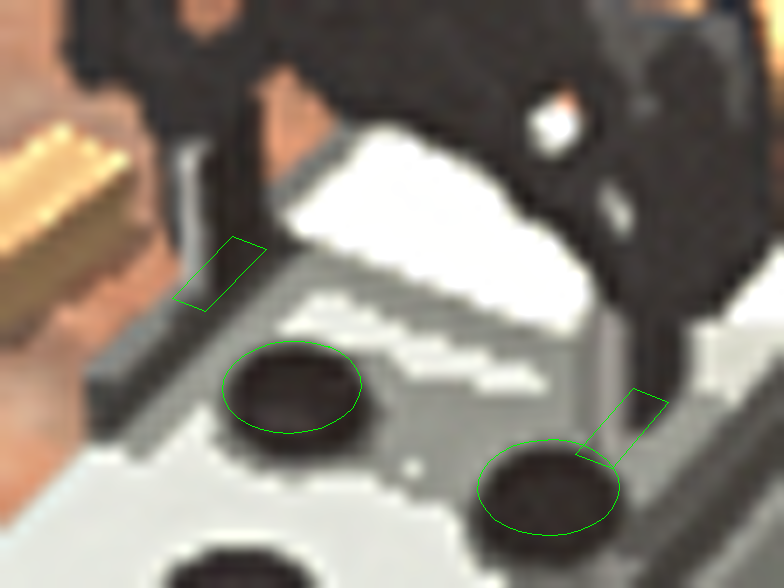

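View pics/ov1r.png

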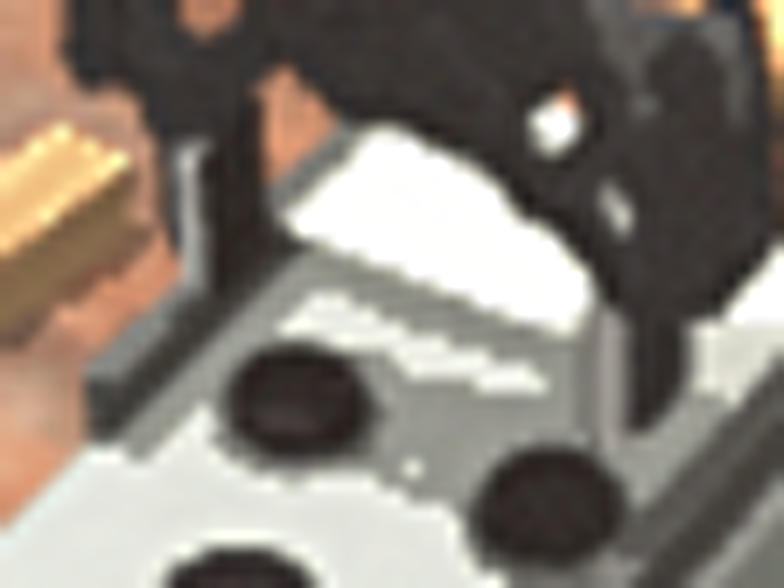

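```bash
cat >> h.py <<'E'
def meas(n=12,dt=.015):
    A=[]
    for i in range(n):
        sleep(dt);s=get_state();A.append(np.r_[s["contact_force"],s["wrist_torque"],s["position"]])
    A=np.array(A);return A.mean(0),A.std(0)/np.sqrt(n)
def rollax(p): return np.array([np.cos(p[2]),np.sin(p[2]),0])
E
cat > feel.py <<'E'
from h import *
p=np.load("p.npy")
P=b2w(p,[-.005,0,.028])[0];move_l(P,.1)
b,e=meas(20);print("base",np.round(b,3),"se",np.round(e,3))
for z in(.0225,.0205,.0195,.0185,.0175):
    P[2]=z;move_l(P,.02);m,e=meas();d=m-b
    print(z,"F",np.round(d[:3],2),"T",np.round(d[3:6],3),"roll",round(d[3:6]@rollax(p),3),"z",round(m[8],4))
    if d[2]>3: break
np.save("base.npy",b)
print(get_state()["clock"])
F=grab_frame("scene");zoom(F,(313,190),56,42,14,"pics/feel1.png")
E
python3 feel.py
```

```text
base [-0.046  0.038  0.048  0.001 -0.013  0.01   0.565  0.049  0.028] se [0.114 0.118 0.145 0.005 0.007 0.007 0.    0.    0.   ]
0.0225 F [-0.17 -0.2   0.02] T [-0.003  0.006 -0.004] roll -0.002 z 0.0225
0.0205 F [-0.14 -0.02 -0.04] T [-0.007 -0.004  0.007] roll -0.007 z 0.0205
0.0195 F [0.34 0.13 0.63] T [ 0.024 -0.058 -0.027] roll 0.01 z 0.0196
0.0185 F [0.87 0.04 0.92] T [ 0.022 -0.102 -0.036] roll -0.002 z 0.0185
0.0175 F [ 0.64 -0.5   1.28] T [-0.019 -0.135 -0.021] roll -0.051 z 0.0175
21.1833
```

View pics/feel1.png

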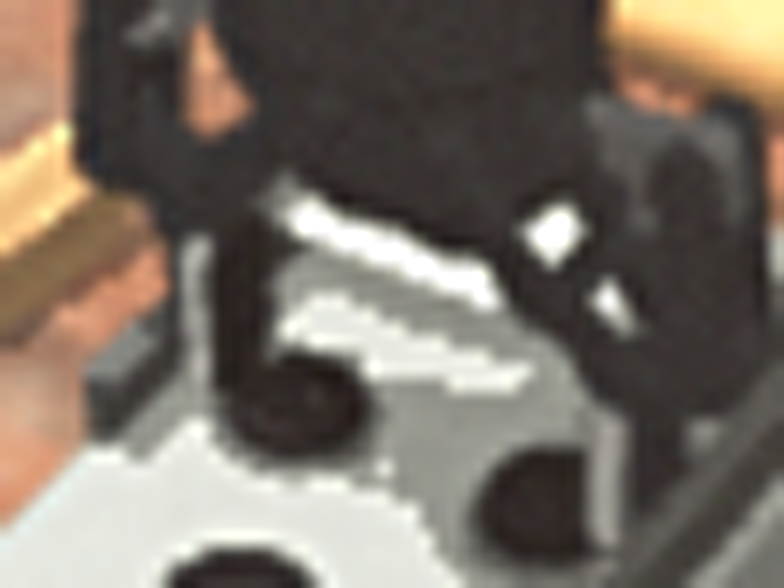

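```bash
cat > probe.py <<'E'
from h import *
import sys
p=np.load("p.npy");b=np.load("base.npy")
for oy in map(float,sys.argv[1:]):
    P=b2w(p,[-.005,oy*1e-3,.0225])[0];move_l(P,.05)
    P[2]=.0166;move_l(P,.03);m,e=meas(20);d=m-b
    c,s=np.cos(p[2]),np.sin(p[2])
    print(oy,"Fz",round(d[2],2),"Fx'",round(c*d[0]+s*d[1],2),"Fy'",round(-s*d[0]+c*d[1],2),"roll",round(d[3:6]@rollax(p),3),"pitch",round(d[3:6]@[-s,c,0],3),"z",round(m[8],4))
    P[2]=.0225;move_l(P,.05)
print(get_state()["clock"])
E
python3 probe.py -1.5 1.5
```

```text
-1.5 Fz -0.75 Fx' 2.57 Fy' 3.97 roll 0.95 pitch -0.477 z 0.0164
1.5 Fz 2.4 Fx' 0.86 Fy' -0.16 roll -0.031 pitch -0.148 z 0.0168
23.6417
```

```bash
sed -i 's|^    P\[2\]=.0225;move_l(P,.05)|    F=grab_frame("scene");zoom(F,(313,195),56,42,14,f"pics/pr{oy}.png")\n    P[2]=.0225;move_l(P,.05)|' probe.py; python3 probe.py 2.7
```

```text
2.7 Fz 1.2 Fx' 0.87 Fy' -0.29 roll -0.104 pitch -0.141 z 0.0167
24.8917
```

View pics/pr2.7.png

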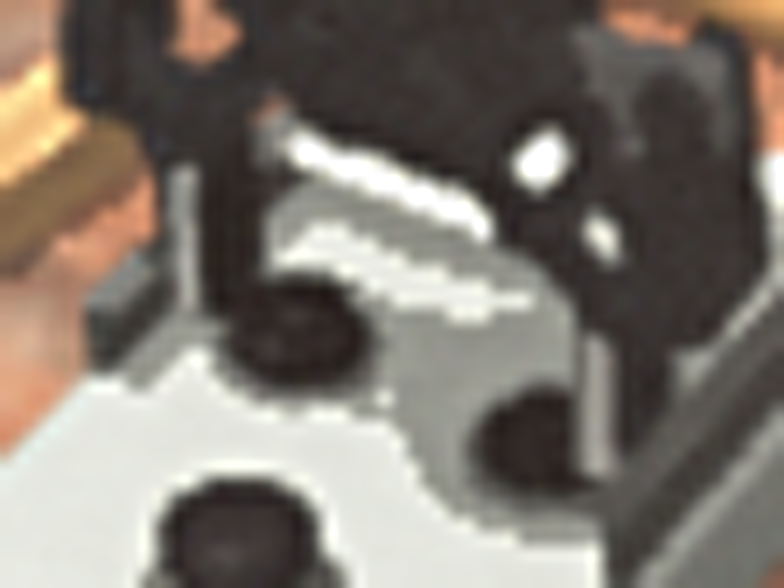

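```bash
cat > press.py <<'E'
from h import *
p=np.load("p.npy");b=np.load("base.npy");c,s=np.cos(p[2]),np.sin(p[2])
def rep(t,n=14):
    m,e=meas(n);d=m-b
    print(t,"Fz",round(d[2],2),"Fx'",round(c*d[0]+s*d[1],2),"Fy'",round(-s*d[0]+c*d[1],2),"roll",round(d[3:6]@rollax(p),3),"z",round(m[8],4),"t",round(get_state()["clock"],2),flush=True);return d[2]
P=b2w(p,[-.005,.0014,.0225])[0];move_l(P,.05)
P[2]=.0165;move_l(P,.03);f=rep("3mm",25)
if f<1.9: P[2]=.0225;move_l(P,.05);print("abort")
else:
    P[2]=.0155;move_l(P,.03);f=rep("4mm",16)
    if f<2.1: P[2]=.0225;move_l(P,.05);print("abort2")
    else:
        P[2]=.0130;move_l(P,.03);f=rep("6.7mm",16)
        h=move_l(b2w(p,[-.005,.0014,.0120])[0],.02,until_force=5);print("bottom",h)
        rep("hold")
        F=grab_frame("scene");zoom(F,(313,195),56,42,14,"pics/hold.png")
        t0=get_state()["clock"]
        sleep(2.9);rep("end")
        P[2]=.0225;move_l(P,.03)
        P[2]=.09;move_l(P,.1);print(get_state()["clock"])
E
python3 press.py
```

```text
3mm Fz 2.53 Fx' 0.77 Fy' -0.48 roll -0.069 z 0.0167 t 25.91
4mm Fz 2.92 Fx' 1.63 Fy' -0.42 roll -0.094 z 0.0156 t 26.43
6.7mm Fz 4.77 Fx' 2.05 Fy' -0.46 roll -0.096 z 0.0131 t 26.94
bottom False
hold Fz 5.17 Fx' 2.19 Fy' -0.63 roll -0.108 z 0.0121 t 27.43
end Fz 5.06 Fx' 2.12 Fy' -0.38 roll -0.099 z 0.0122 t 30.61
31.9333
```

View pics/hold.png

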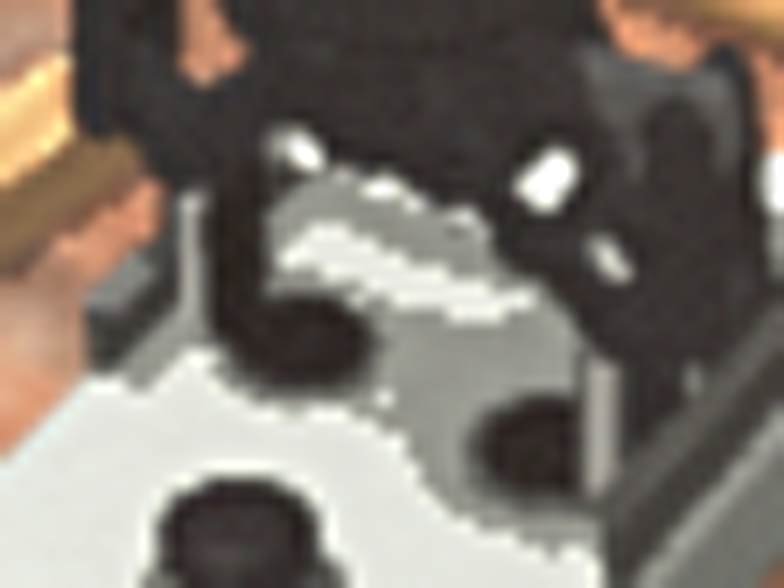

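```bash
sed -e 's|P=b2w(p,\[-.005,.0014,.0225\])\[0\];move_l(P,.05)|P=b2w(p,[-.005,.0014,.0225])[0];move_l(P,.1)|' -e 's|\.0120\])\[0\],.02,until_force=5|.0098])[0],.015,until_force=5|' -e 's|pics/hold.png|pics/hold2.png|' press.py > press2.py; python3 press2.py
```

```text
3mm Fz 2.56 Fx' 2.12 Fy' -0.57 roll -0.095 z 0.017 t 33.52
4mm Fz 3.01 Fx' 3.12 Fy' -1.05 roll -0.19 z 0.0156 t 34.04
6.7mm Fz 4.4 Fx' 3.17 Fy' -1.06 roll -0.252 z 0.0131 t 34.56
bottom True
hold Fz 6.94 Fx' -0.95 Fy' 0.11 roll -0.001 z 0.0115 t 35.03
end Fz 7.17 Fx' -0.84 Fy' 0.11 roll -0.03 z 0.0115 t 38.22
39.5583
```

```bash
sleep 1; ls -la pics/hold2.png
```

```text
-rw-r--r-- 1 agent agent 391559 Dec  7 02:54 pics/hold2.png
```

Run:
```python
from h import *
P=get_state()["position"].copy();P[2]=.25;move_l(P,.2)
P[1]+=.12;move_l(P,.2)
s=get_state();print(s["clock"],s["contact_force"])
F=grab_frame("scene");zoom(F,(315,200),100,75,8,"pics/fin_s.png")
print([(d["score"],d["centre"]) for d in tip_of("scene","shutter_lip")][:2])
F=grab_frame("top");zoom(F,(313,190),80,75,8,"pics/fin_t.png")
```

```text
41.2583 [-0.09536823 -0.89347571 -0.90059099]
[(0.59, [327.4, 178.3]), (0.54, [300.7, 198.0])]
```

View pics/fin_s.png

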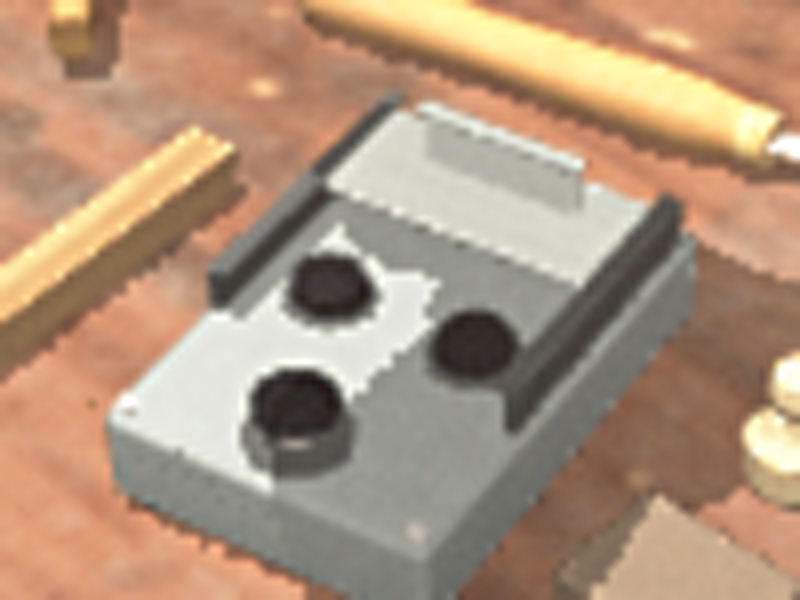

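View pics/hold2.png

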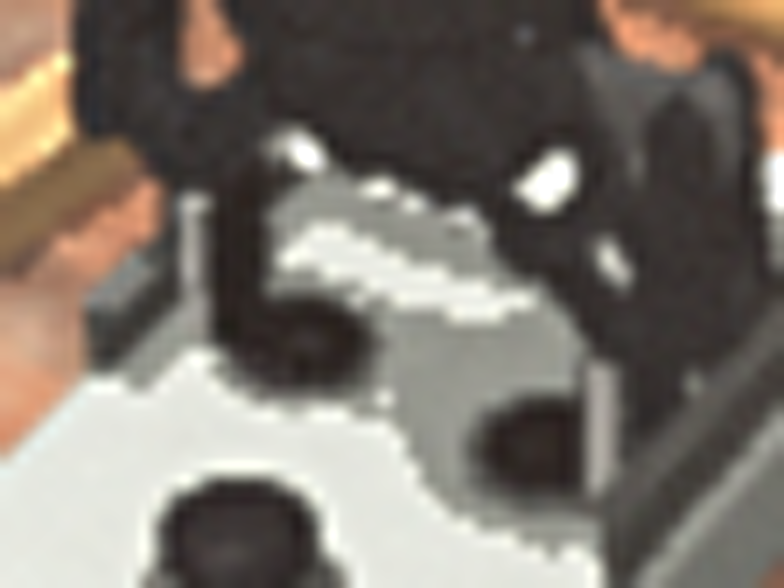

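Run:
```python
from h import *
p=np.load("p.npy");F=grab_frame("scene")
for s in(.05,.055,.06): print(s,(proj(F,b2w(p,[[.002+s,.032,.0855],[.002+s,-.032,.0855]]))-[265,162]+.5)*8)
sign_off()
```

```text
0.05 [[404.07852878 119.56263735]
 [560.10948187 176.22308636]]
0.055 [[411.36257412 112.02225803]
 [567.1026402  168.33864866]]
0.06 [[418.6046471  104.52532811]
 [574.05456186 160.50070327]]
the job is handed in; nothing more can be done
```

I pushed the shutter fully back, pressed and held both reset buttons together, released them, and handed the job in at about 41 s of the 50 s limit.

- **Shutter:** my first push passed over the lip without touching it. A light touch on the deck showed the fingertips sit about 22 mm higher than the stated TCP. The corrected push stopped on force at the end stop, and the lip in the last picture fits a slide of about 0.060 m.
- **Finding the buttons:** the gripper can only be fully open or shut, so each open finger reached only the outer rim of a cap, about 1.5 mm of it. I found the sideways position with partial presses no more than about half-way down, reading force and moment. One of these, 1.5 mm to the right, pressed sideways on something with about 4 N. I do not know what it touched.
- **Pressing:** I pressed both buttons twice.
  - The first press held for over 3 s at about 5.1 N, but I could not confirm the buttons reached the bottom.
  - The second clearly bottomed. It held for more than 3 s at about 7 N, with near-zero sideways moment, so both caps were carrying load.
- **Last checks:** the last picture shows the shutter back and both reset buttons and the stop button up. The box and the neighbouring things in view look unmoved, and the gripper is clear of everything.
- **Not confirmed:** button travel could not be measured directly. It is inferred from force, height and the pictures.

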